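Snap a pocket mirror shut in the hand press

TASK

Finish the pocket mirror with the blue cover in the green hand press: lay it, blue cover up, in the round nest of the drawn-out slide, push the slide fully home, then close the two handles by pressing the upper one down until the cover resists, gives and snaps home. Ease off as soon as it has given, because leaning on it harder cracks the glass; let the handle spring fully up again and draw the slide fully out with the closed mirror still lying in the nest. Leave the other things on the table where they are.

Things in the scene. Friction and masses are not known exactly. Their poses are not given: they have to be found in the camera images.
- mirror: the pocket mirror to finish: round brass case 62 mm across, 16 mm high, glass side down, with a blue cover 59 mm across on top. The cover stands proud, its top 25 mm above the underside; snapped home its top is 19 mm above it. About 0.13 kg. Grasp the brass case. Origin: centre of the underside; z up, through the cover.
- mirror_cover (a joint): how far the cover is pressed into the case, in m: 0 proud (start), 0.006 home. Its resistance rises to a peak of about 31 N on the cover near 0.002 and falls to nothing at 0.005; from there the cover snaps home by itself and stays.
- press: hand press, a green casting on the table: a lower handle screwed down and a sprung upper one, hinged together at the back, both pointing along the press's -x (roughly to the robot); a slide runs between them along its y. Origin: on the table below the nest's home place. Two guide rails for the slide, y -0.04 to 0.21, tops 28.5 mm above the table, outsides 102 mm apart.
- hinge (a point): middle of the hinge pin of the two handles: level, along the press's y, 83 mm above the table, 75 mm behind (+x) the press's origin. It does not move. The green hinge block round it is 54 mm wide and 101 mm high.
- press_slide: the aluminium slide plate, 83 mm wide; it turns with the press and only moves along the press's y. Origin: the nest floor's centre, as nest. It takes about 1.5 N to move and has hard stops fully home and fully out; it stays where it is left.
- nest (a point): centre of the floor of the round nest on the slide, 25.5 mm above the table. The nest's black rim is 5 mm high, 69 mm across inside, 79 mm outside. In the press's frame the nest's y is 0 with the slide fully home and 0.12 fully out; it starts between 0.10 and 0.12.
- slide_knob (a point): top of the slide's upright black pull knob, 18 mm across, 24 mm tall, on a 10 mm wide shank; its top is 65 mm above the table. It stands 130 mm outward (press +y) of the nest's centre; between the nest's rim and the knob is 80 mm of plain plate, 25.5 mm above the table.
- upper_handle (a joint): angle of the upper handle in rad: 0 sprung fully up (it then rises 0.42 rad above level), 0.42 level, 0.66 the lowest it can go. It springs up when let go. With nothing under it, 3 to 5 N at the grip press it down. The brass screw that carries its pressing foot is set differently each time, 6 mm either way, so the foot meets the proud cover anywhere from 0.08 rad above level to 0.08 rad below.
- handle_spot (a point): where to press: top of the upper handle's black rubber grip (29 x 90 mm), 20 mm from its end, 205 mm from the hinge pin along the handle and 10 mm above its middle; it moves on a circle about the pin. 1 N here gives 2.7 N on the mirror. The snap needs 12 to 15 N here; the force then falls to about 5 N before the foot bottoms on the closed mirror. About 33 N here (80 N on the mirror) cracks the glass.
- finished_mirror: bystander: a finished pocket mirror with a red cover, 62 mm across, 19 mm high; origin centre of underside
- gift_box_d: bystander: little wrapped gift with a red ribbon, 63 x 63 x 51 mm; origin centre of underside
- washi_tape: bystander: roll of cream tape lying flat, 96 mm across, 25 mm high; origin centre of underside
Things that resemble listed ones, but are neither listed nor needed, are in the scene too. Leave any pink or turquoise look-alike of the mirror alone.

How it is judged:
On the way, in this order (a step that is already met when the one before it is completed fails the run):
1. the mirror lies flat in the nest of the drawn-out slide, cover up and still proud (distance between mirror and nest below 0.006 m and angle between mirror's own z axis and vertical below 0.08 rad and y of nest in the frame of press above 0.06 m and value of joint mirror_cover below 0.0035 m), for 0.2 s.
2. the slide is pushed fully home with the mirror in its nest (y of nest in the frame of press below 0.004 m and distance between mirror and nest below 0.006 m and value of joint mirror_cover below 0.0035 m), for 0.2 s.
3. the handles are closed and the cover snaps home in the press (value of joint mirror_cover above 0.0052 m and value of joint upper_handle above 0.3 rad and y of nest in the frame of press below 0.008 m), for 0.1 s.
4. the handle is let up again (value of joint upper_handle below 0.06 rad), for 0.1 s.
At the end, for the whole second after the job is handed in: The blue cover is snapped home (pressed in more than 5.2 mm), the mirror lies at rest, flat in the nest (its origin within 6 mm of the nest's centre, tilted under 0.08 rad), the slide is drawn out (nest at least 110 mm out) and the upper handle is up again (under 0.06 rad) (value of joint mirror_cover above 0.0052 m and distance between mirror and nest below 0.006 m and angle between mirror's own z axis and vertical below 0.08 rad and y of nest in the frame of press above 0.11 m and value of joint upper_handle below 0.06 rad and linear speed of mirror below 0.02 m/s); the robot touches nothing.
It fails at once if the glass is cracked: the mirror pressed into the nest with more than 80 N (contact force between mirror and press_slide above 80 N).
It fails at once if the finished mirror is shoved (more than 30 mm) (distance of finished_mirror from where it was at the start of the episode above 0.03 m).
It fails at once if the little gift is shoved (more than 30 mm) (distance of gift_box_d from where it was at the start of the episode above 0.03 m).
It fails at once if the tape roll is shoved (more than 30 mm) (distance of washi_tape from where it was at the start of the episode above 0.03 m).
It also fails if it takes over 72 s, if anything falls off the work surface, if the arm or the gripper's body presses on something with over 40 N, if the wrist force passes 120 N, or if a joint passes its speed limit or range.

ROBOT

A 7-joint arm with a two-finger parallel gripper is mounted at the origin on a cart in front of the work surface, level with it; the furniture and walls round the work are solid. World frame = base frame: x ahead of the robot, y to its left, z up, the work surface at z = 0. Lengths are in m, angles in rad, forces in N, time in s.
With the tool pointing down it reaches from about 0.4 to 0.925 m from the base axis. Payload 4.1 kg.
Tool frame: the origin (TCP) lies midway between the tips of the shut fingers; the grasp point (between the pads) lies 19 mm behind it; z points along the fingers, y is the direction in which the jaws open and shut (so a half turn about z gives the same grasp; the last joint's range is limited). The gripper opens to 85 mm and grips with 20 to 120 N. Pads are 22 mm wide; open, the fingers measure 114 mm over their backs; the gripper's body (76 mm by 85 mm) begins 54 mm behind the grasp point. The pads swing forward as they close: fully open they stand 13 mm farther back than shut.
Start: joints at [-1.39, 0.398, 0.045, 1.537, -0.019, 1.207, -0.051], TCP at [0.179, 0.625, 0.231] pointing down, gripper open.
Joint ranges: [-2.82, 2.82], [-0.49, 2.23], [-1.37, 1.46], [0, 2.46], [-1.36, 4.5], [0.23, 2], [-2.94, 2.94]. Speed limits (rad/s): [2.57, 2.57, 3.14, 3.14, 3.14, 3.14, 3.14].

INTERFACE

Orientations are given as a rotation vector (axis times angle).
In Python, from bench import read_state, capture, finish_job gives the robot as it stands.
- The arm moves only by the shell command python3 -m crank 'ROWS' [FORCE]. ROWS is a JSON object of lists of equal length, an entry for each row: "turn": the turn, a rotation vector about the tool's x, y, z in units of 2 rad (1.0 is 2 rad), a list of three; "offset": the shift along the tool's x, y, z in units of 5 cm (1.0 is 5 cm), a list of three; "hand": the closure, from 0 (fully open) to 1 (shut). In form: {"turn": [[rx, ry, rz], ...], "offset": [[tx, ty, tz], ...], "hand": [hand, ...]}. A call has 1 to 20 rows; each row shifts and turns the pose as measured when the row begins, along the tool's axes as they then stand; what a row does not reach is not made up. A row lasts 1/10 s, in which the tool goes at most 50 mm and 8.59 degrees, less where a joint would pass 70% of its speed; a pose out of reach is approached as far as the arm can. A call with a number of a shift or a turn outside -1 to 1 is refused whole. A call with a gripper value outside its range is refused whole. The fingers move at their own pace and stop on an object; FORCE is the grip in N (left out, the last holds). Time passes only in rows, so rows that do not move let the fingers close. It gives the time, the measured TCP pose, the force and the opening at its end, in the units of the state.
- read_state(): the state, without advancing time (a new reading comes with each control period).
- capture(name): name is "scene" or "top"; returns a dict with "pixels" (420x560x3 uint8, red, green, blue), "depth" (420x560 float32, m along the optical axis (not along the pixel's ray), 0 where there is no reading), "camera_matrix" (3x3 intrinsics, pixels), "R" (3x3) and "t" (3): a world point X has camera coordinates R X + t. Camera axes: x right, y down, z forward; pixel columns grow to the right and rows downward; lengths in m; the calibration is good to about 2 mm. A picture is of the moment at which its call begins.
- finish_job(): hands the job in, once; it reports no verdict.
The state is a dict: "time": time; "qpos": joint angles; "joint_velocities": joint speeds; "joint_efforts": joint torques, N m; "eef_pos": TCP position; "eef_rot": TCP orientation; "contact_force": force on the tool from outside, world axes, zero at the start; "torque": the same for the moment, N m; "opening": finger opening in m.
Only numpy, scipy, OpenCV 4.12 (cv2) and the standard library are available. Lean on these libraries where they do the work, as an engineer would, in place of code of your own. Each camera call takes 0.05 s, during which the arm holds its last target. There are 200 camera calls.

## Working session

There is one attempt and no reset: what is moved stays moved. The work goes in short steps, Python scripts to look and compute and a shell command to move; the robot and the scene stay as the last step left them, time stands still between calls to the robot, and variables do not carry over. Pictures are saved under pics/ and viewed, on a budget of 10 in all, crops included, one or two more only if the job needs it, and the job is handed in when it is done.

```bash
mkdir -p pics; ls; python3 - <<'E'
from bench import *
import cv2,numpy as np
s=read_state(); print(s)
for n in("scene","top"):
    c=capture(n); cv2.imwrite(f"pics/{n}0.png",c["pixels"][:,:,::-1]); np.savez(f"{n}0.npz",**c); print(n,c["camera_matrix"].tolist(),c["R"].tolist(),c["t"])
E
```

```text
pics
{'time': 0.0, 'qpos': array([-1.39002363,  0.39919667,  0.04504343,  1.5378856 , -0.01872419,
        1.20688316, -0.05070232]), 'joint_velocities': array([-5.00541970e-04,  8.25406646e-05, -7.62516305e-05, -5.09863592e-04,
       -1.29275595e-04, -3.62231437e-04, -2.37389444e-04]), 'joint_efforts': array([-8.38162214e-05, -4.75144780e+01,  1.36460356e+00, -2.54206663e+01,
        1.15685255e-02,  9.44122905e-03,  6.97340479e-07]), 'eef_pos': array([0.17929201, 0.6241252 , 0.23025813]), 'eef_rot': array([-4.37868648e-01, -3.11076920e+00,  3.05445054e-03]), 'contact_force': array([-0.42637951,  0.69461179,  0.72349934]), 'torque': array([ 0.01184223, -0.04209687, -0.01849023]), 'opening': 0.08535589357013731}
scene [[512.9741597850337, 0.0, 279.5101378324735], [0.0, 512.9741597850337, 207.5381114781253], [0.0, 0.0, 1.0]] [[0.9028327345458866, -0.4296666863436296, -0.016721007113257587], [-0.21500367779980695, -0.41741456775377656, -0.8829147734404971], [0.37237947307142666, 0.800719437302113, -0.46923545343636786]] [-0.48793339  0.21480163  1.35761342]
top [[464.2783605212133, 0.0, 270.7224384256147], [0.0, 464.2783605212133, 203.994554692273], [0.0, 0.0, 1.0]] [[-0.00013524601838199902, -0.9998137008137157, 0.019301434498411478], [-0.980218641650572, -0.0036875486586622143, -0.19788334074802102], [0.1979176502215553, -0.018946388839880722, -0.9800355289889783]] [-0.03915895  0.55087141  1.2189344 ]
```

View pics/top0.png

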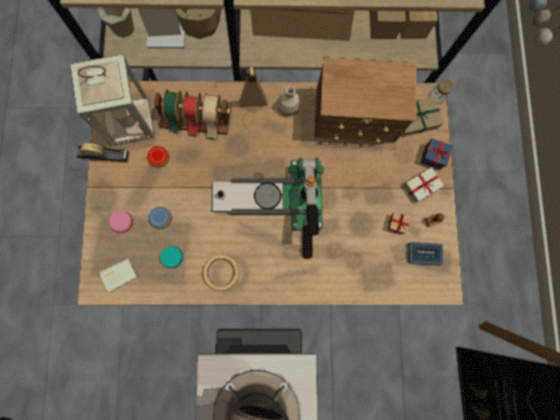

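View pics/scene0.png

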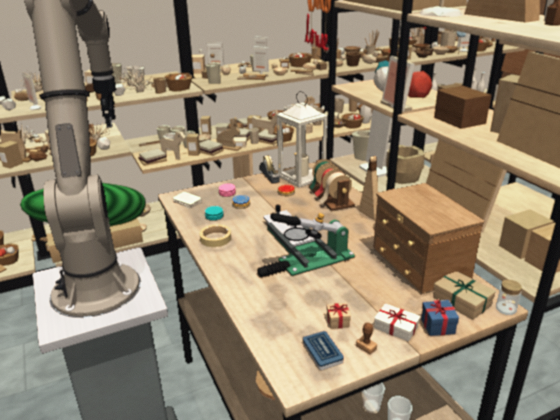

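The top view shows the possible mirrors: blue at (159,217), pink (120,221), turquoise (171,257) and red (158,156). By the description I choose the blue one at (159,217); in the scene view it is at (241,201). The nest is at (267,195), the knob at (220,194) and the handle grip near (307,240). Next I check the choice in a crop and measure.

```bash
cat > h.py <<'E'
import numpy as np,cv2
def load(n): return dict(np.load(n))
def cloud(c):
    K=c["camera_matrix"];h,w=c["depth"].shape
    v,u=np.mgrid[:h,:w];d=c["depth"]
    P=np.stack([(u-K[0,2])/K[0,0]*d,(v-K[1,2])/K[1,1]*d,d],-1)
    return (P-c["t"])@c["R"]          # R^T (P-t)
def proj(c,X):
    p=np.atleast_2d(X)@c["R"].T+c["t"]; q=p@c["camera_matrix"].T; return q[:,:2]/q[:,2:]
def ray(c,uv,z):                      # pixel -> world point at height z
    K=c["camera_matrix"]; r=c["R"].T@np.linalg.inv(K)@np.array([*uv,1.]); o=-c["R"].T@c["t"]
    return o+r*(z-o[2])/r[2]
E
python3 - <<'E'
from h import *
t=load("top0.npz");s=load("scene0.npz")
for n,c,box in(("top",t,(135,195,185,240)),("scene",s,(228,192,256,210))):
    P=cloud(c);hsv=cv2.cvtColor(c["pixels"],cv2.COLOR_RGB2HSV)
    m=np.zeros(hsv.shape[:2],bool);m[box[1]:box[3],box[0]:box[2]]=1
    m&=(hsv[...,0]>95)&(hsv[...,0]<125)&(hsv[...,1]>90)
    ys,xs=np.nonzero(m);Q=P[m];print(n,m.sum(),xs.mean(),ys.mean(),"med",np.median(Q,0),"min",Q.min(0),"max",Q.max(0))
    uv=(xs.mean(),ys.mean()); print(" at z.025",ray(c,uv,.025))
# two-view triangulation of knob/nest via top cloud
P=cloud(t)
for n,(u,v) in dict(nest=(267,195),knob=(220,194),grip_end=(307,250),grip=(310,215),plate=(240,194),screw=(310,182),tape=(221,272),red=(158,156)).items():
    print(n,np.round(P[v,u],4))
a=cv2.resize(t["pixels"][140:290,90:240],(600,600),interpolation=3)
b=cv2.resize(t["pixels"][140:265,200:340],(672,600),interpolation=3)
cv2.imwrite("pics/crop1.png",a[:,:,::-1]);cv2.imwrite("pics/crop2.png",b[:,:,::-1])
E
```

```text
top 139 159.35971223021582 217.06474820143885 med [0.5190379  0.27117894 0.02650159] min [0.49607278 0.24680842 0.01849872] max [0.54385227 0.29770629 0.03214848]
 at z.025 [0.51881585 0.27120035 0.025     ]
scene 73 240.04109589041096 199.42465753424656 med [0.51897869 0.26477057 0.02339875] min [0.49398622 0.24072789 0.01676902] max [0.54030122 0.29332758 0.02845764]
 at z.025 [0.51657492 0.2618725  0.025     ]
nest [ 0.5815 -0.0282  0.0313]
knob [0.5759 0.1003 0.067 ]
grip_end [ 0.4278 -0.1388  0.0258]
grip [ 0.5009 -0.134   0.1665]
plate [0.5843 0.0476 0.0305]
screw [ 0.5922 -0.1382  0.1403]
tape [ 3.689e-01  9.900e-02 -3.000e-04]
red [0.6974 0.2846 0.0198]
```

View pics/crop1.png

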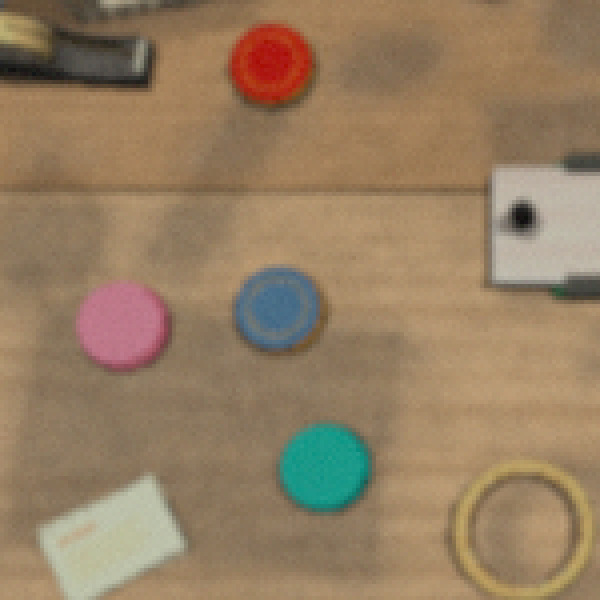

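View pics/crop2.png

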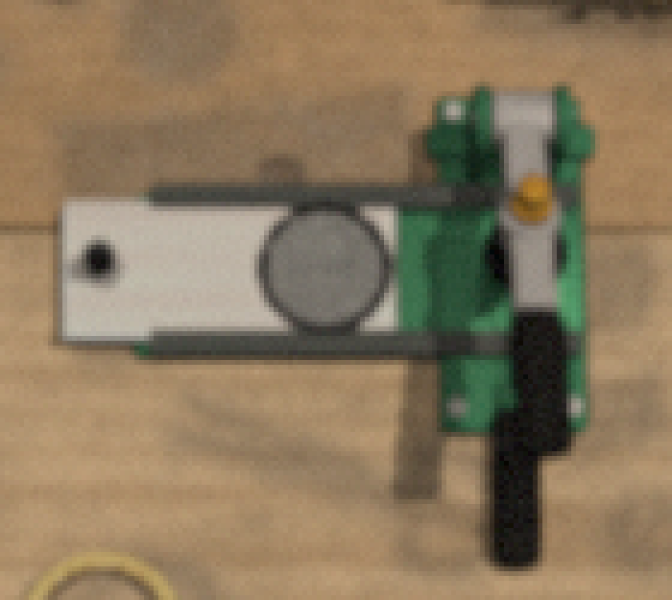

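Crop 1 confirms the choice: the blue mirror at (159,217) has a brass rim under a blue ringed cover, while pink and turquoise are plain discs. Crop 2 shows the nest, rails, knob and the raised handle. Next is a sub-pixel fit of the nest, knob and handle in both views.

```bash
cat > fit.py <<'E'
from h import *
from scipy.optimize import minimize
from scipy.ndimage import map_coordinates
def gray(c): return cv2.cvtColor(c["pixels"],cv2.COLOR_RGB2GRAY).astype(float)
def samp(c,g,X):
    p=proj(c,X); return map_coordinates(g,[p[:,1],p[:,0]],order=1)
th=np.linspace(0,2*np.pi,72,endpoint=False)
def ring(x,y,z,r,m=slice(None)): return np.c_[x+r*np.cos(th),y+r*np.sin(th),np.full(72,z)][m]
side=np.abs(np.sin(th))>.7
def nestcost(p,c,g,z=.0305):
    return samp(c,g,ring(*p,z,.037)).mean()-.5*samp(c,g,ring(*p,z-.005,.028)).mean()-.5*samp(c,g,ring(*p,z-.005,.045,side)).mean()
def knobcost(p,c,g,z=.065):
    return samp(c,g,np.vstack([ring(*p,z,r) for r in(.001,.004,.007)])).mean()-samp(c,g,ring(*p,z,.012)).mean()
def best(f,p0,*a):
    G=[(f((p0[0]+i,p0[1]+j),*a),p0[0]+i,p0[1]+j) for i in np.arange(-.015,.0151,.003) for j in np.arange(-.015,.0151,.003)]
    b=min(G);r=minimize(f,b[1:],args=a,method="Nelder-Mead",options=dict(initial_simplex=[b[1:],(b[1]+.002,b[2]),(b[1],b[2]+.002)]));return r.x,r.fun
E
python3 - <<'E'
from fit import *
for n in("top","scene"):
    c=load(n+"0.npz");g=gray(c)
    a,fa=best(nestcost,(.58,-.03),c,g);b,fb=best(knobcost,(.58,.10),c,g)
    d=b-a;print(n,"nest",a.round(4),fa,"knob",b.round(4),fb,"dist",np.hypot(*d).round(4),"yaw",np.arctan2(-d[0],d[1]).round(4))
    P=cloud(c);m=(P[...,0]>.42)&(P[...,0]<.68)&(abs(P[...,1]+.138)<.06)&(P[...,2]>.11)&(P[...,2]<.22)
    Q=P[m]
    for x in np.arange(.44,.68,.02):
        k=abs(Q[:,0]-x)<.01
        if k.sum()>3: q=Q[k];print("  x%.2f"%x,k.sum(),"y mid",((np.percentile(q[:,1],5)+np.percentile(q[:,1],95))/2).round(4),"med",np.median(q[:,1]).round(4),"z",np.percentile(q[:,2],[50,90]).round(4))
E
```

```text
top nest [ 0.5809 -0.0284] -59.70196409582917 knob [0.5777 0.0999] -100.72351231937498 dist 0.1283 yaw 0.025
  x0.46 89 y mid -0.139 med -0.1389 z [0.1804 0.1841]
  x0.48 86 y mid -0.1393 med -0.138 z [0.1739 0.178 ]
  x0.50 90 y mid -0.1384 med -0.1377 z [0.165  0.1692]
  x0.52 83 y mid -0.1392 med -0.1382 z [0.1559 0.1599]
  x0.54 64 y mid -0.1388 med -0.1387 z [0.1441 0.1507]
  x0.56 62 y mid -0.1383 med -0.1382 z [0.1364 0.1414]
  x0.58 90 y mid -0.1384 med -0.1386 z [0.1299 0.1362]
  x0.60 77 y mid -0.1399 med -0.1376 z [0.1397 0.1486]
  x0.62 16 y mid -0.1379 med -0.1332 z [0.1112 0.1142]
scene nest [ 0.581  -0.0317] -69.6775932582001 knob [0.5778 0.0903] -81.55244649710554 dist 0.122 yaw 0.0258
  x0.46 77 y mid -0.1468 med -0.1504 z [0.1746 0.1798]
  x0.48 63 y mid -0.1486 med -0.1521 z [0.1674 0.1736]
  x0.50 69 y mid -0.1477 med -0.1533 z [0.156  0.1651]
  x0.52 62 y mid -0.1482 med -0.1528 z [0.1493 0.1559]
  x0.54 50 y mid -0.146 med -0.1512 z [0.1392 0.1455]
  x0.56 45 y mid -0.1445 med -0.1499 z [0.129  0.1359]
  x0.58 76 y mid -0.1476 med -0.1517 z [0.1243 0.1315]
  x0.60 73 y mid -0.1469 med -0.1484 z [0.1311 0.1451]
```

```bash
cat > plan.py <<'E'
import sys,numpy as np
from scipy.spatial.transform import Rotation as R
from bench import read_state
# usage: plan.py x y z jawdeg   (jawdeg: direction of the jaws from world x, mod 180)
s=read_state();x,y,z,j=map(float,sys.argv[1:5]);A=R.from_rotvec(s["eef_rot"])
cand=[]
for k in(0,180):
    a=np.radians(j+k);Y=np.array([np.cos(a),np.sin(a),0]);Z=np.array([0,0,-1.]);B=R.from_matrix(np.c_[np.cross(Y,Z),Y,Z])
    cand.append((A.inv()*B).as_rotvec())
r=min(cand,key=np.linalg.norm)
d=A.inv().apply(np.array([x,y,z])-s["eef_pos"])
print("t",s["time"].round(2) if hasattr(s["time"],"round") else s["time"],"pos",s["eef_pos"].round(4),"f",s["contact_force"].round(1),"open",round(s["opening"],4),"q7",s["qpos"][6].round(2))
print("total offset units",(d/.05).round(3),"turn units",(r/2).round(4),"rows>=",int(np.ceil(max(np.linalg.norm(d)/.05,np.linalg.norm(r)/.15))))
E
python3 plan.py .519 .271 .12 45; python3 - <<'E'
from h import *
c=load("top0.npz")
for n,u in dict(pink=(120,221),turq=(171,257)).items(): print(n,ray(c,u,.025))
E
```

```text
t 0.1 pos [0.1793 0.6242 0.2304] f [0.6 0.5 0.5] open 0.0861 q7 -0.05
total offset units [-8.479 -4.91   2.217] turn units [-0.0009  0.0003  0.2528] rows>= 11
pink [0.50739812 0.3793521  0.025     ]
turq [0.40805343 0.23425799 0.025     ]
```

```bash
python3 -m crank '{"turn":[[0,0,0],[0,0,0],[0,0,0],[0,0,0],[0,0,0],[0,0,0],[0,0,0],[0,0,0],[0,0,0],[0,0,0],[0,0,0],[0,0,0],[0,0,0],[0,0,0.063],[0,0,0.063],[0,0,0.063],[0,0,0.063],[0,0,0]],"offset":[[-0.65,-0.38,0.17],[-0.65,-0.38,0.17],[-0.65,-0.38,0.17],[-0.65,-0.38,0.17],[-0.65,-0.38,0.17],[-0.65,-0.38,0.17],[-0.65,-0.38,0.17],[-0.65,-0.38,0.17],[-0.65,-0.38,0.17],[-0.65,-0.38,0.17],[-0.65,-0.38,0.17],[-0.65,-0.38,0.17],[-0.65,-0.38,0.17],[0,0,0],[0,0,0],[0,0,0],[0,0,0],[0,0,0]],"hand":[0,0,0,0,0,0,0,0,0,0,0,0,0,0,0,0,0,0]}' 20; python3 plan.py .519 .271 .003 45
```

```text
time: 1.9
eef_pos: [0.5253, 0.2517, 0.1061]
eef_rot: [-1.223, -2.886, 0.023]
contact_force: [-0.6, -0.9, -0.0]
opening: 0.0853
t 1.9 pos [0.5253 0.2517 0.1061] f [-0.6 -0.9 -0. ] open 0.0853 q7 0.4
total offset units [0.365 0.21  2.058] turn units [-0.008  -0.0002 -0.0082] rows>= 3
```

```bash
python3 -m crank '{"turn":[[0,0,0],[-0.008,0,-0.008],[0,0,0],[0,0,0],[0,0,0],[0,0,0],[0,0,0]],"offset":[[0.18,0.1,0],[0.18,0.1,0],[0,0,0],[0,0,0.5],[0,0,0.5],[0,0,0.4],[0,0,0]],"hand":[0,0,0,0,0,0,0]}'; python3 plan.py .519 .271 .003 45
```

```text
time: 2.6
eef_pos: [0.5187, 0.2776, 0.0348]
eef_rot: [-1.179, -2.912, -0.009]
contact_force: [0.2, -0.1, -0.3]
opening: 0.0855
t 2.6 pos [0.5187 0.2776 0.0348] f [ 0.2 -0.1 -0.3] open 0.0855 q7 0.42
total offset units [-0.098 -0.094  0.636] turn units [ 0.0027 -0.0011  0.0081] rows>= 1
```

```bash
python3 -m crank '{"turn":[[0,0,0],[0,0,0],[0,0,0],[0,0,0],[0,0,0]],"offset":[[-0.09,-0.09,0],[0,0,0.3],[0,0,0.24],[0,0,0],[0,0,0]],"hand":[0,0,0,0,0]}'; python3 plan.py .519 .271 .0025 45
```

```text
time: 3.1
eef_pos: [0.5207, 0.2719, 0.0085]
eef_rot: [1.176, 2.91, 0.015]
contact_force: [-0.0, -0.5, 0.8]
opening: 0.0853
t 3.1 pos [0.5207 0.2719 0.0085] f [-0.  -0.5  0.8] open 0.0853 q7 0.45
total offset units [ 0.012 -0.038  0.119] turn units [ 0.005  -0.0006  0.0088] rows>= 1
```

Down the last 6 mm, then close gently at 20 N.

```bash
python3 -m crank '{"turn":[[0.005,0,0],[0,0,0],[0,0,0],[0,0,0],[0,0,0],[0,0,0],[0,0,0],[0,0,0],[0,0,0]],"offset":[[0,-0.04,0.1],[0,0,0],[0,0,0],[0,0,0],[0,0,0],[0,0,0],[0,0,0],[0,0,0],[0,0,0]],"hand":[0,0,0.5,0.5,0.5,0.5,0.5,0.5,0.5]}' 20; python3 plan.py .519 .271 .0025 45
```

```text
time: 4.0
eef_pos: [0.5203, 0.2713, 0.0043]
eef_rot: [1.176, 2.913, 0.003]
contact_force: [0.4, 0.1, -0.2]
opening: 0.0605
t 4.0 pos [0.5203 0.2713 0.0043] f [ 0.4  0.1 -0.2] open 0.0605 q7 0.45
total offset units [ 0.015 -0.022  0.037] turn units [ 0.0009 -0.0003  0.009 ] rows>= 1
```

```bash
python3 -m crank '{"turn":[[0,0,0],[0,0,0],[0,0,0],[0,0,0],[0,0,0],[0,0,-0.07],[0,0,-0.07],[0,0,-0.07],[0,0,-0.07],[0,0,-0.07],[0,0,-0.07],[0,0,-0.07],[0,0,-0.07],[0,0,-0.07],[0,0,-0.07],[0,0,-0.04],[0,0,0],[0,0,0]],"offset":[[0,0,0],[0,0,0],[0,0,0],[0,0,0],[0,0,0],[0,0,0],[0,0,0],[0,0,0],[0,0,0],[0,0,0],[0,0,0],[0,0,0],[0,0,0],[0,0,0],[0,0,0],[0,0,0],[0,0,0],[0,0,0]],"hand":[0,0,0,0,0,0,0,0,0,0,0,0,0,0,0,0,0,0]}' 20; python3 plan.py .5203 .2713 .002 -45
```

```text
time: 5.8
eef_pos: [0.5209, 0.2701, 0.0045]
eef_rot: [-1.181, 2.909, -0.0]
contact_force: [0.4, -0.2, -0.3]
opening: 0.085
t 5.8 pos [0.5209 0.2701 0.0045] f [ 0.4 -0.2 -0.3] open 0.085 q7 1.72
total offset units [-0.008  0.026  0.051] turn units [-0.0004  0.0008 -0.0071] rows>= 1
```

```bash
python3 -m crank '{"turn":[[0,0,-0.005],[0,0,0],[0,0,0],[0,0,0],[0,0,0],[0,0,0],[0,0,0],[0,0,0],[0,0,0]],"offset":[[-0.01,0.02,0.05],[0,0,0.02],[0,0,0],[0,0,0],[0,0,0],[0,0,0],[0,0,0],[0,0,0],[0,0,0]],"hand":[0,0,0.5,0.5,0.5,0.5,0.5,0.5,0.5]}' 20; python3 plan.py .5203 .2713 .002 -45
```

```text
time: 6.7
eef_pos: [0.5204, 0.2714, 0.0009]
eef_rot: [-1.193, 2.905, -0.001]
contact_force: [-0.7, -0.3, 0.3]
opening: 0.0612
t 6.7 pos [0.5204 0.2714 0.0009] f [-0.7 -0.3  0.3] open 0.0612 q7 1.72
total offset units [ 0.003 -0.001 -0.021] turn units [-0.0007  0.0006 -0.0031] rows>= 1
```

```bash
python3 -m crank '{"turn":[[0,0,0],[0,0,0],[0,0,0],[0,0,0],[0,0,0],[0,0,0],[0,0,0],[0,0,0]],"offset":[[0,0,0],[0,0,-0.1],[0,0,-0.3],[0,0,-0.5],[0,0,-0.6],[0,0,-0.6],[0,0,-0.3],[0,0,0]],"hand":[0.6,0.6,0.6,0.6,0.6,0.6,0.6,0.6]}' 30; python3 plan.py .582 -.029 .12 -45
```

```text
time: 7.5
eef_pos: [0.5197, 0.2711, 0.1293]
eef_rot: [-1.192, 2.905, -0.001]
contact_force: [0.5, 0.5, -0.9]
opening: 0.0605
t 7.5 pos [0.5197 0.2711 0.1293] f [ 0.5  0.5 -0.9] open 0.0605 q7 1.75
total offset units [ 3.331 -5.145  0.189] turn units [-0.0007  0.0007 -0.0031] rows>= 7
```

```bash
python3 -m crank '{"turn":[[0,0,0],[0,0,0],[0,0,0],[0,0,0],[0,0,0],[0,0,0],[0,0,0],[0,0,0],[0,0,0],[0,0,0],[0,0,0],[0,0,0],[0,0,0],[0,0,0],[0,0,0]],"offset":[[0.1,-0.15,0],[0.2,-0.3,0],[0.3,-0.45,0],[0.3,-0.45,0],[0.3,-0.45,0],[0.3,-0.45,0],[0.3,-0.45,0],[0.3,-0.45,0],[0.3,-0.45,0],[0.3,-0.45,0],[0.25,-0.4,0],[0.15,-0.25,0],[0.05,-0.1,0],[0,0,0],[0,0,0]],"hand":[0.6,0.6,0.6,0.6,0.6,0.6,0.6,0.6,0.6,0.6,0.6,0.6,0.6,0.6,0.6]}'; python3 plan.py .582 -.029 .05 -45; python3 - <<'E'
from bench import *
from h import *
for n in("top","scene"):
    c=capture(n);np.savez(n+"1.npz",**c)
t=load("top1.npz");s=load("scene1.npz")
a=cv2.resize(t["pixels"][150:250,200:330],(400,308),interpolation=3);b=cv2.resize(s["pixels"][150:280,220:370],(400,347),interpolation=3)
cv2.imwrite("pics/hold.png",np.vstack([a,b])[:,:,::-1])
E
```

```text
time: 9.0
eef_pos: [0.5658, -0.031, 0.115]
eef_rot: [1.18, -2.882, -0.005]
contact_force: [0.3, 0.1, -1.5]
opening: 0.0606
t 9.0 pos [ 0.5658 -0.031   0.115 ] f [ 0.3  0.1 -1.5] open 0.0606 q7 2.32
total offset units [-0.29  -0.216  1.291] turn units [ 0.0067 -0.0119 -0.004 ] rows>= 2
```

View pics/hold.png

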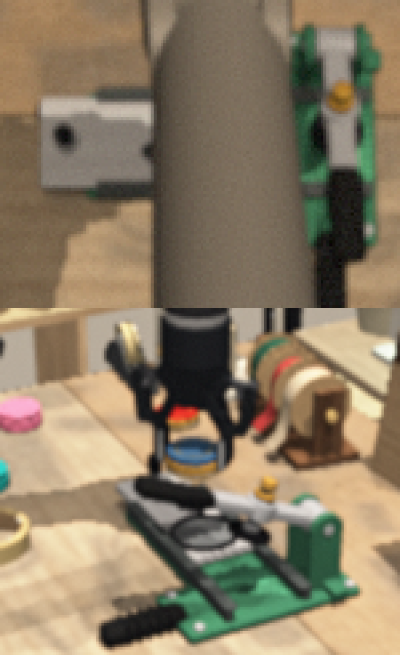

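The crop shows the mirror held flat above the nest, with the cover still proud. Next I use the blue cover's pixels to get the scene camera's bias here.

```bash
python3 - <<'E'
from fit import *
s=load("scene1.npz");P=cloud(s);hsv=cv2.cvtColor(s["pixels"],cv2.COLOR_RGB2HSV)
m=np.zeros(hsv.shape[:2],bool);m[190:225,275:312]=1
m&=(hsv[...,0]>95)&(hsv[...,0]<125)&(hsv[...,1]>90)
ys,xs=np.nonzero(m);print(m.sum(),xs.min(),xs.max(),ys.min(),ys.max())
cc=np.array([.5658,-.031,.136]);u=(xs.mean(),ys.mean());print("seen",u,"expected",proj(s,cc),"ray",ray(s,u,.136),"cloud",np.median(P[m],0))
print(best(nestcost,(.58,-.03),s,gray(s)))
E
```

```text
100 282 300 200 207
seen (np.float64(291.27), np.float64(203.58)) expected [[291.27478837 202.69010704]] ray [ 0.56330283 -0.03595375  0.136     ] cloud [ 0.56209354 -0.04008305  0.13839984]
(array([ 0.58097289, -0.0315791 ]), np.float64(-52.74633081943807))
```

```bash
python3 -m crank '{"turn":[[0.007,-0.012,-0.004],[0,0,0],[0,0,0],[0,0,0],[0,0,0],[0,0,0]],"offset":[[-0.14,-0.1,0],[-0.13,-0.1,0.3],[0,0,0.3],[0,0,0.3],[0,0,0.2],[0,0,0]],"hand":[0.6,0.6,0.6,0.6,0.6,0.6]}'; python3 plan.py .582 -.029 .0264 -45
```

```text
time: 9.7
eef_pos: [0.587, -0.0208, 0.06]
eef_rot: [-1.215, 2.883, -0.001]
contact_force: [-1.1, -0.0, -0.0]
opening: 0.0604
t 9.7 pos [ 0.587  -0.0208  0.06  ] f [-1.1 -0.  -0. ] open 0.0604 q7 2.33
total offset units [ 0.196 -0.039  0.67 ] turn units [-0.0028  0.006   0.0062] rows>= 1
```

```bash
python3 -m crank '{"turn":[[-0.003,0.006,0.006],[0,0,0],[0,0,0],[0,0,0]],"offset":[[0.09,-0.02,0],[0.07,-0.01,0.2],[0,0,0.1],[0,0,0]],"hand":[0.6,0.6,0.6,0.6]}'; python3 plan.py .583 -.028 .0264 -45
```

```text
time: 10.1
eef_pos: [0.5837, -0.0276, 0.0456]
eef_rot: [-1.201, 2.9, -0.001]
contact_force: [0.4, -1.0, -0.2]
opening: 0.0606
t 10.1 pos [ 0.5837 -0.0276  0.0456] f [ 0.4 -1.  -0.2] open 0.0606 q7 2.32
total offset units [0.016 0.005 0.384] turn units [-0.0008  0.0009  0.0001] rows>= 1
```

```bash
python3 -m crank '{"turn":[[0,0,0],[0,0,0],[0,0,0],[0,0,0]],"offset":[[0.01,0,0.1],[0,0,0.1],[0,0,0.04],[0,0,0]],"hand":[0.6,0.6,0.6,0.6]}'; python3 plan.py .583 -.028 .0264 -45;  python3 -m crank '{"turn":[[0,0,0],[0,0,0]],"offset":[[0,0,0.05],[0,0,0]],"hand":[0.6,0.6]}'
```

```text
time: 10.5
eef_pos: [0.5836, -0.0281, 0.0328]
eef_rot: [-1.201, 2.9, -0.002]
contact_force: [-0.3, 0.5, -1.3]
opening: 0.0605
t 10.5 pos [ 0.5836 -0.0281  0.0328] f [-0.3  0.5 -1.3] open 0.0605 q7 2.32
total offset units [0.007 0.011 0.129] turn units [-0.0011  0.0012 -0.0001] rows>= 1
time: 10.7
eef_pos: [0.5837, -0.0281, 0.0302]
eef_rot: [-1.201, 2.899, -0.002]
contact_force: [-0.5, 0.3, -0.7]
opening: 0.0607
```

```bash
python3 -m crank '{"turn":[[0,0,0],[0,0,0]],"offset":[[0,0,0.04],[0,0,0]],"hand":[0.6,0.6]}';python3 -m crank '{"turn":[[0,0,0],[0,0,0]],"offset":[[0,0,0.03],[0,0,0]],"hand":[0.6,0.6]}'
```

```text
time: 10.9
eef_pos: [0.584, -0.0283, 0.0295]
eef_rot: [-1.201, 2.9, -0.002]
contact_force: [-1.9, 0.1, 3.3]
opening: 0.0605
time: 11.1
eef_pos: [0.584, -0.0282, 0.0295]
eef_rot: [-1.201, 2.9, -0.002]
contact_force: [-2.5, 1.2, 2.3]
opening: 0.0607
```

```bash
python3 plan.py .582 -.0282 .029 -45; python3 - <<'E'
from bench import *
from h import *
for n in("top","scene"):
    c=capture(n);np.savez(n+"2.npz",**c)
s=load("scene2.npz")
cv2.imwrite("pics/nest1.png",cv2.resize(s["pixels"][180:255,255:355],(800,600),interpolation=3)[:,:,::-1])
E
```

```text
t 11.1 pos [ 0.584  -0.0282  0.0295] f [-2.5  1.2  2.3] open 0.0607 q7 2.32
total offset units [0.028 0.028 0.01 ] turn units [-0.0012  0.0012 -0.0001] rows>= 1
```

View pics/nest1.png

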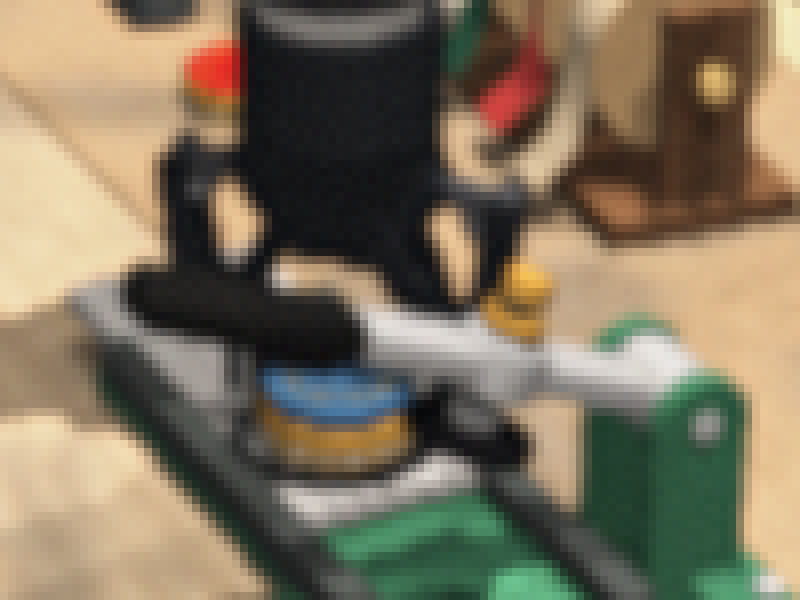

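The crop shows the mirror level inside the rim, with the front rim visible evenly, though it may stand a little high. I shift 1.5 mm in -x and press lightly to see whether it sinks.

```bash
python3 -m crank '{"turn":[[0,0,0],[0,0,0],[0,0,0]],"offset":[[0.03,0.03,0],[0,0,0.04],[0,0,0]],"hand":[0.6,0.6,0.6]}'
```

```text
time: 11.5
eef_pos: [0.5823, -0.0282, 0.0266]
eef_rot: [-1.2, 2.898, -0.003]
contact_force: [-0.2, 0.9, -0.5]
opening: 0.0607
```

It sank to TCP z 0.0266, against 0.0264 expected. Release and rise.

```bash
python3 -m crank '{"turn":[[0,0,0],[0,0,0],[0,0,0],[0,0,0],[0,0,0],[0,0,0],[0,0,0],[0,0,0],[0,0,0],[0,0,0]],"offset":[[0,0,0],[0,0,0],[0,0,0],[0,0,0],[0,0,-0.1],[0,0,-0.3],[0,0,-0.5],[0,0,-0.5],[0,0,-0.3],[0,0,0]],"hand":[0,0,0,0,0,0,0,0,0,0]}'; python3 plan.py .579 .102 .12 2
```

```text
time: 12.5
eef_pos: [0.583, -0.0284, 0.119]
eef_rot: [-1.199, 2.896, -0.005]
contact_force: [0.4, 0.7, -0.7]
opening: 0.0854
t 12.5 pos [ 0.583  -0.0284  0.119 ] f [ 0.4  0.7 -0.7] open 0.0854 q7 2.33
total offset units [-1.787  1.901 -0.021] turn units [-0.004   0.0015 -0.4104] rows>= 6
```

```bash
python3 -m crank '{"turn":[[0,0,0],[0,0,0],[0,0,0],[0,0,0],[0,0,0],[0,0,0],[0,0,0],[0,0,0],[0,0,0.065],[0,0,0.065],[0,0,0.065],[0,0,0.065],[0,0,0.065],[0,0,0.04],[0,0,0]],"offset":[[-0.15,0.15,0],[-0.3,0.3,0],[-0.4,0.4,0],[-0.4,0.4,0],[-0.3,0.3,0],[-0.15,0.15,0],[-0.05,0.1,0],[0,0,0],[0,0,0],[0,0,0],[0,0,0],[0,0,0],[0,0,0],[0,0,0],[0,0,0]],"hand":[0,0,0,0,0,0,0,0,0,0,0,0,0,0,0]}'; python3 plan.py .579 .102 .036 91; python3 - <<'E'
from bench import *
from fit import *
for n in("top","scene"):
    c=capture(n);np.savez(n+"3.npz",**c)
t=load("top3.npz");s=load("scene3.npz")
a=cv2.resize(t["pixels"][150:250,200:330],(500,385),interpolation=3);b=cv2.resize(s["pixels"][180:255,250:350],(280,210),interpolation=3)
a[:210,220:]=b
cv2.imwrite("pics/placed.png",a[:,:,::-1])
P=cloud(s);hsv=cv2.cvtColor(s["pixels"],cv2.COLOR_RGB2HSV)
m=np.zeros(hsv.shape[:2],bool);m[200:250,275:325]=1
m&=(hsv[...,0]>95)&(hsv[...,0]<125)&(hsv[...,1]>90);ys,xs=np.nonzero(m);print(m.sum(),xs.mean(),ys.mean(),"cover cloud",np.median(P[m],0),"expected px",proj(s,[.582,-.0282,.0505]))
E
```

```text
time: 14.0
eef_pos: [0.5767, 0.0927, 0.114]
eef_rot: [0.017, -3.14, 0.011]
contact_force: [-0.5, 0.5, -0.4]
opening: 0.0856
t 14.0 pos [0.5767 0.0927 0.114 ] f [-0.5  0.5 -0.4] open 0.0856 q7 1.39
total offset units [-0.05   0.196  1.558] turn units [-0.0035 -0.0009 -0.0033] rows>= 2
114 296.64912280701753 228.40350877192984 cover cloud [ 0.57260002 -0.04759929  0.05045181] expected px [[295.88820997 226.62393755]]
```

View pics/placed.png

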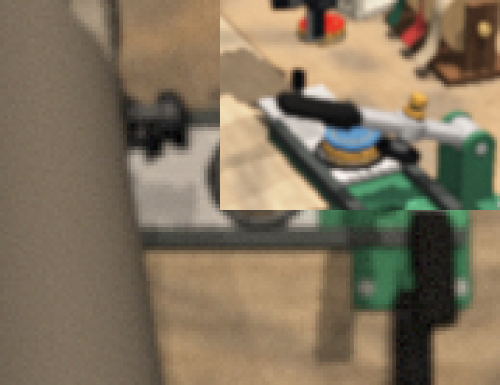

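The scene inset shows the blue-covered mirror lying flat in the nest. Now the knob.

```bash
python3 -m crank '{"turn":[[0,0,0],[0,0,0],[0,0,0],[0,0,0],[0,0,0],[0,0,0],[0,0,0],[0,0,0]],"offset":[[-0.02,0.1,0],[-0.02,0.08,0.2],[0,0,0.4],[0,0,0.4],[0,0,0.25],[0,0,0.15],[0,0,0.05],[0,0,0]],"hand":[0,0,0,0,0,0,0,0]}'; python3 plan.py .579 .102 .036 91
```

```text
time: 14.9
eef_pos: [0.5793, 0.1037, 0.0369]
eef_rot: [0.028, -3.14, 0.008]
contact_force: [0.3, 0.3, -0.3]
opening: 0.0856
t 14.9 pos [0.5793 0.1037 0.0369] f [ 0.3  0.3 -0.3] open 0.0856 q7 1.39
total offset units [ 0.007 -0.033  0.017] turn units [-0.0025 -0.0005  0.0003] rows>= 1
```

```bash
python3 -m crank '{"turn":[[0,0,0],[0,0,0],[0,0,0],[0,0,0],[0,0,0],[0,0,0],[0,0,0],[0,0,0],[0,0,0],[0,0,0]],"offset":[[0,-0.03,0],[0,0,0],[0,0,0],[0,0,0],[0,0,0],[0,0,0],[0,0,0],[0,0,0],[0,0,0],[0,0,0]],"hand":[0.3,0.5,0.7,0.85,1,1,1,1,1,1]}' 20; python3 plan.py .579 -.01 .036 91
```

```text
time: 15.9
eef_pos: [0.5814, 0.1022, 0.0395]
eef_rot: [-0.028, 3.138, -0.006]
contact_force: [0.3, 0.2, -0.7]
opening: 0.0168
t 15.9 pos [0.5814 0.1022 0.0395] f [ 0.3  0.2 -0.7] open 0.0168 q7 1.39
total offset units [ 0.087 -2.242  0.078] turn units [-0.0021  0.0019  0.0002] rows>= 3
```

```bash
python3 -m crank '{"turn":[[0,0,0],[0,0,0],[0,0,0],[0,0,0],[0,0,0],[0,0,0],[0,0,0],[0,0,0],[0,0,0],[0,0,0],[0,0,0],[0,0,0],[0,0,0]],"offset":[[0,-0.05,0],[0,-0.1,0],[0,-0.15,0],[0,-0.2,0],[0,-0.2,0],[0,-0.2,0],[0,-0.2,0],[0,-0.2,0],[0,-0.2,0],[0,-0.15,0],[0,-0.1,0],[0,-0.05,0],[0,0,0]],"hand":[1,1,1,1,1,1,1,1,1,1,1,1,1]}' 25; python3 plan.py .583 -.01 .036 91
```

```text
time: 17.2
eef_pos: [0.5815, 0.004, 0.0395]
eef_rot: [-0.025, 3.141, -0.004]
contact_force: [-1.0, 0.9, 0.8]
opening: 0.0172
t 17.2 pos [0.5815 0.004  0.0395] f [-1.   0.9  0.8] open 0.0172 q7 1.56
total offset units [-0.025 -0.279  0.07 ] turn units [-0.0014  0.0005 -0.0008] rows>= 1
```

```bash
python3 -m crank '{"turn":[[0,0,0],[0,0,0],[0,0,0],[0,0,0]],"offset":[[0,-0.06,0],[0,-0.06,0],[0,-0.05,0],[0,0,0]],"hand":[1,1,1,1]}'; python3 -m crank '{"turn":[[0,0,0],[0,0,0],[0,0,0]],"offset":[[0,-0.05,0],[0,-0.05,0],[0,0,0]],"hand":[1,1,1]}'; python3 -m crank '{"turn":[[0,0,0],[0,0,0],[0,0,0]],"offset":[[0,-0.05,0],[0,-0.05,0],[0,0,0]],"hand":[1,1,1]}'
```

```text
time: 17.6
eef_pos: [0.5816, -0.004, 0.0395]
eef_rot: [-0.028, 3.141, -0.004]
contact_force: [-0.5, 0.3, 0.3]
opening: 0.0167
time: 17.9
eef_pos: [0.5816, -0.0092, 0.0395]
eef_rot: [-0.029, 3.141, -0.004]
contact_force: [-0.5, -1.2, 0.7]
opening: 0.0167
time: 18.2
eef_pos: [0.5816, -0.0093, 0.0395]
eef_rot: [0.033, -3.141, -0.006]
contact_force: [-0.9, -1.3, 0.1]
opening: 0.0166
```

```bash
python3 -m crank '{"turn":[[0,0,0]],"offset":[[0,-0.1,0]],"hand":[1]}'; python3 - <<'E'
from bench import *
from fit import *
for n in("top","scene"):
    c=capture(n);np.savez(n+"4.npz",**c)
t=load("top4.npz");s=load("scene4.npz")
a=cv2.resize(t["pixels"][140:240,250:350],(400,400),interpolation=3);b=cv2.resize(s["pixels"][190:280,250:350],(400,360),interpolation=3)
cv2.imwrite("pics/home.png",np.vstack([a[:230],b])[:,:,::-1])
E
```

```text
time: 18.3
eef_pos: [0.5816, -0.0095, 0.0395]
eef_rot: [0.035, -3.141, -0.015]
contact_force: [-2.5, 17.1, 1.1]
opening: 0.0169
```

View pics/home.png

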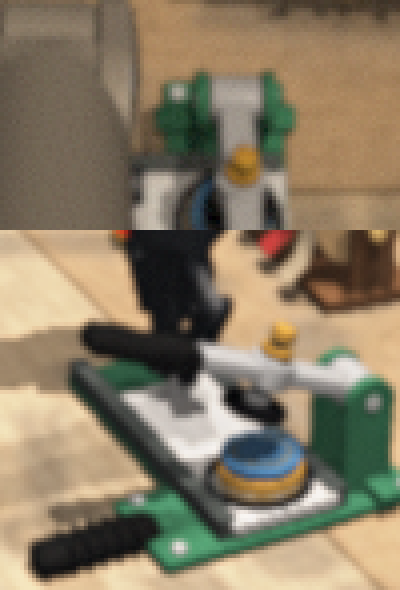

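The crop shows the slide home, with 17 N against the stop and 111.7 mm of travel, and the mirror with its blue cover proud under the foot. Release the knob, rise, and go over the handle.

```bash
python3 -m crank '{"turn":[[0,0,0],[0,0,0],[0,0,0],[0,0,0],[0,0,0],[0,0,0],[0,0,0],[0,0,0],[0,0,0],[0,0,0],[0,0,0]],"offset":[[0,0,0],[0,0,0],[0,0,0],[0,0,-0.2],[0,0,-0.5],[0,0,-0.7],[0,0,-0.8],[0,0,-0.8],[0,0,-0.6],[0,0,-0.3],[0,0,0]],"hand":[0,0,0,0,0,0,0,0.5,1,1,1]}'; python3 plan.py .475 -.141 .2 91
```

```text
time: 19.5
eef_pos: [0.5828, -0.0202, 0.2476]
eef_rot: [-0.022, 3.135, 0.002]
contact_force: [0.3, -0.0, -0.2]
opening: 0.0284
t 19.5 pos [ 0.5828 -0.0202  0.2476] f [ 0.3 -0.  -0.2] open 0.0284 q7 1.58
total offset units [ 2.195 -2.387  0.934] turn units [ 0.0007  0.0032 -0.0018] rows>= 4
```

```bash
python3 -m crank '{"turn":[[0,0,0],[0,0,0],[0,0,0],[0,0,0],[0,0,0],[0,0,0],[0,0,0],[0,0,0],[0,0,0],[0,0,0]],"offset":[[0.15,-0.15,0],[0.3,-0.3,0],[0.4,-0.4,0],[0.4,-0.4,0],[0.4,-0.4,0],[0.25,-0.3,0],[0.1,-0.15,0],[0,0,0.3],[0,0,0.2],[0,0,0]],"hand":[1,1,1,1,1,1,1,1,1,1]}'; python3 plan.py .475 -.141 .19 91
```

```text
time: 20.5
eef_pos: [0.4687, -0.1356, 0.2107]
eef_rot: [0.011, -3.128, -0.002]
contact_force: [-0.0, -0.8, 0.3]
opening: -0.0
t 20.5 pos [ 0.4687 -0.1356  0.2107] f [-0.  -0.8  0.3] open -0.0 q7 1.8
total offset units [-0.131 -0.109  0.412] turn units [ 0.0007 -0.0066 -0.0051] rows>= 1
```

```bash
python3 -m crank '{"turn":[[0,-0.006,-0.005],[0,0,0],[0,0,0],[0,0,0]],"offset":[[-0.06,-0.09,0.2],[0,0,0.15],[0,0,0.1],[0,0,0]],"hand":[1,1,1,1]}'; python3 plan.py .475 -.141 .18 91; python3 - <<'E'
from bench import *
from h import *
for n in("top","scene"):
    c=capture(n);np.savez(n+"5.npz",**c)
t=load("top5.npz");s=load("scene5.npz")
a=cv2.resize(t["pixels"][140:270,250:350],(400,520),interpolation=3);b=cv2.resize(s["pixels"][150:280,230:330],(400,520),interpolation=3)
cv2.imwrite("pics/handle.png",np.hstack([a,b])[:,:,::-1])
E
```

```text
time: 20.9
eef_pos: [0.4726, -0.1383, 0.1867]
eef_rot: [0.033, -3.139, -0.003]
contact_force: [0.1, -0.7, 0.8]
opening: -0.0
t 20.9 pos [ 0.4726 -0.1383  0.1867] f [ 0.1 -0.7  0.8] open -0.0 q7 1.83
total offset units [-0.048 -0.056  0.135] turn units [ 0.001  -0.0011  0.0016] rows>= 1
```

View pics/handle.png

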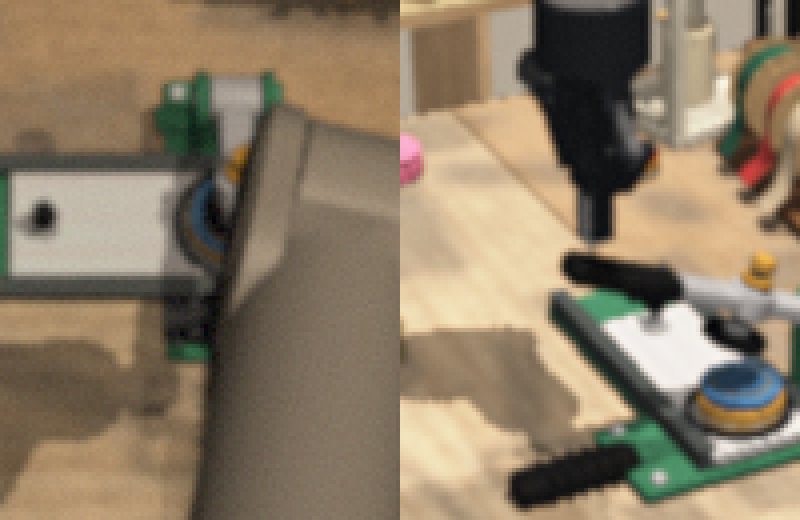

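The crop shows the shut fingers centred just above the grip's end. I press down freely to about 12 cm, following the arc, then go on in small steps.

```bash
python3 -m crank '{"turn":[[0,0,0],[0,0,0],[0,0,0],[0,0,0],[0,0,0],[0,0,0],[0,0,0],[0,0,0],[0,0,0],[0,0,0]],"offset":[[0,-0.05,0.1],[0.02,0,0.1],[0.04,0,0.15],[0.05,0,0.15],[0.05,0,0.15],[0.04,0,0.15],[0.03,0,0.15],[0.02,0,0.1],[0.01,0,0.08],[0,0,0]],"hand":[1,1,1,1,1,1,1,1,1,1]}'; python3 plan.py .457 -.141 .11 91
```

```text
time: 22.0
eef_pos: [0.4587, -0.1414, 0.1278]
eef_rot: [0.032, -3.141, -0.003]
contact_force: [-1.8, 0.4, 3.8]
opening: -0.0004
t 22.0 pos [ 0.4587 -0.1414  0.1278] f [-1.8  0.4  3.8] open -0.0004 q7 1.86
total offset units [0.034 0.009 0.356] turn units [ 0.001  -0.0004  0.0016] rows>= 1
```

```bash
python3 -m crank '{"turn":[[0,0,0],[0,0,0],[0,0,0],[0,0,0]],"offset":[[0.01,0,0.1],[0.01,0,0.1],[0,0,0.07],[0,0,0]],"hand":[1,1,1,1]}'; python3 -m crank '{"turn":[[0,0,0],[0,0,0]],"offset":[[0,0,0.04],[0,0,0.04]],"hand":[1,1]}'
```

```text
time: 22.4
eef_pos: [0.4571, -0.1416, 0.1135]
eef_rot: [0.032, -3.139, -0.003]
contact_force: [-1.3, 0.5, 3.6]
opening: -0.0001
time: 22.6
eef_pos: [0.4567, -0.1416, 0.1094]
eef_rot: [0.032, -3.138, -0.003]
contact_force: [-3.1, -0.3, 5.1]
opening: 0.0003
```

```bash
python3 -m crank '{"turn":[[0,0,0],[0,0,0]],"offset":[[0,0,0.05],[0,0,0.05]],"hand":[1,1]}'
```

```text
time: 22.8
eef_pos: [0.4562, -0.1416, 0.104]
eef_rot: [0.032, -3.137, -0.004]
contact_force: [-1.7, 0.1, 4.0]
opening: 0.0002
```

```bash
python3 -m crank '{"turn":[[0,0,0],[0,0,0]],"offset":[[0,0,0.04],[0,0,0.04]],"hand":[1,1]}'
```

```text
time: 23.0
eef_pos: [0.4557, -0.1416, 0.0994]
eef_rot: [0.032, -3.136, -0.004]
contact_force: [-3.0, -0.8, 3.6]
opening: -0.0001
```

```bash
python3 -m crank '{"turn":[[0,0,0],[0,0,0]],"offset":[[0,0,0.04],[0,0,0.04]],"hand":[1,1]}'
```

```text
time: 23.2
eef_pos: [0.4554, -0.1416, 0.095]
eef_rot: [0.032, -3.136, -0.004]
contact_force: [-3.3, 0.5, 3.7]
opening: -0.0002
```

```bash
python3 -m crank '{"turn":[[0,0,0]],"offset":[[0,0,0.05]],"hand":[1]}'
```

```text
time: 23.3
eef_pos: [0.4552, -0.1416, 0.0923]
eef_rot: [0.032, -3.136, -0.004]
contact_force: [-2.6, -0.6, 4.4]
opening: -0.0001
```

```bash
python3 -m crank '{"turn":[[0,0,0]],"offset":[[0,0,0.05]],"hand":[1]}'; python3 -m crank '{"turn":[[0,0,0]],"offset":[[0,0,0.04]],"hand":[1]}'
```

```text
time: 23.4
eef_pos: [0.4551, -0.1416, 0.0896]
eef_rot: [0.031, -3.135, -0.004]
contact_force: [-3.1, 0.0, 5.5]
opening: 0.0
time: 23.5
eef_pos: [0.4551, -0.1416, 0.0876]
eef_rot: [0.031, -3.135, -0.004]
contact_force: [-4.9, 0.2, 11.2]
opening: -0.0001
```

```bash
python3 -m crank '{"turn":[[0,0,0]],"offset":[[0,0,0.05]],"hand":[1]}'
```

```text
time: 23.6
eef_pos: [0.4551, -0.1416, 0.0856]
eef_rot: [0.031, -3.135, -0.005]
contact_force: [-5.6, 0.9, 14.7]
opening: 0.0003
```

```bash
python3 -m crank '{"turn":[[0,0,0]],"offset":[[0,0,0.04]],"hand":[1]}'
```

```text
time: 23.7
eef_pos: [0.455, -0.1416, 0.0843]
eef_rot: [0.031, -3.135, -0.006]
contact_force: [-6.0, 2.2, 14.0]
opening: -0.0005
```

```bash
python3 -m crank '{"turn":[[0,0,0]],"offset":[[0,0,0.04]],"hand":[1]}'
```

```text
time: 23.8
eef_pos: [0.455, -0.1416, 0.0831]
eef_rot: [0.031, -3.134, -0.006]
contact_force: [-7.0, 1.7, 12.4]
opening: 0.0003
```

```bash
python3 -m crank '{"turn":[[0,0,0]],"offset":[[0,0,0.04]],"hand":[1]}'
```

```text
time: 23.9
eef_pos: [0.4551, -0.1416, 0.0818]
eef_rot: [0.03, -3.134, -0.007]
contact_force: [-4.9, 0.4, 11.2]
opening: -0.0001
```

Force is past its peak and falling. On in the same small steps.

```bash
python3 -m crank '{"turn":[[0,0,0]],"offset":[[0,0,0.04]],"hand":[1]}';python3 -m crank '{"turn":[[0,0,0]],"offset":[[0,0,0.04]],"hand":[1]}'
```

```text
time: 24.0
eef_pos: [0.4551, -0.1416, 0.0805]
eef_rot: [0.03, -3.134, -0.007]
contact_force: [-4.5, 0.2, 8.2]
opening: -0.0002
time: 24.1
eef_pos: [0.4551, -0.1416, 0.0789]
eef_rot: [0.03, -3.135, -0.008]
contact_force: [-4.2, 0.3, 6.0]
opening: -0.0
```

```bash
python3 -m crank '{"turn":[[0,0,0]],"offset":[[0,0,0.04]],"hand":[1]}'
```

```text
time: 24.2
eef_pos: [0.4552, -0.1416, 0.077]
eef_rot: [0.03, -3.135, -0.008]
contact_force: [-2.3, 0.1, 5.0]
opening: 0.0001
```

```bash
python3 -m crank '{"turn":[[0,0,0]],"offset":[[0,0,0.03]],"hand":[1]}'
```

```text
time: 24.3
eef_pos: [0.4552, -0.1416, 0.0754]
eef_rot: [0.03, -3.135, -0.008]
contact_force: [-3.8, -0.6, 4.2]
opening: -0.0003
```

```bash
python3 -m crank '{"turn":[[0,0,0]],"offset":[[0,0,0.03]],"hand":[1]}'
```

```text
time: 24.4
eef_pos: [0.4553, -0.1416, 0.0739]
eef_rot: [0.03, -3.135, -0.008]
contact_force: [-4.9, 0.7, 10.3]
opening: 0.0001
```

```bash
python3 -m crank '{"turn":[[0,0,0]],"offset":[[0,0,0.02]],"hand":[1]}'
```

```text
time: 24.5
eef_pos: [0.4553, -0.1416, 0.0734]
eef_rot: [0.029, -3.135, -0.008]
contact_force: [-6.5, 1.4, 16.4]
opening: -0.0001
```

The cover gave: the force fell to about 4 N, and the foot then bottomed at about z 0.0745. Ease off and let the handle rise with me.

```bash
python3 -m crank '{"turn":[[0,0,0],[0,0,0],[0,0,0],[0,0,0],[0,0,0],[0,0,0],[0,0,0],[0,0,0],[0,0,0],[0,0,0],[0,0,0],[0,0,0],[0,0,0],[0,0,0],[0,0,0]],"offset":[[0,0,-0.03],[0,0,-0.1],[0,0,-0.15],[0,0,-0.2],[-0.02,0,-0.2],[-0.04,0,-0.2],[-0.05,0,-0.2],[-0.06,0,-0.2],[-0.06,0,-0.2],[-0.05,0,-0.2],[0,0,-0.3],[0,0,-0.5],[0,0,-0.5],[0,0,-0.2],[0,0,0]],"hand":[1,1,1,1,1,1,1,1,1,1,1,1,1,1,1]}'; python3 plan.py .583 -.0095 .24 91
```

```text
time: 26.0
eef_pos: [0.4791, -0.1415, 0.2457]
eef_rot: [-0.033, 3.131, 0.005]
contact_force: [-0.4, 1.3, 0.3]
opening: -0.0
t 26.0 pos [ 0.4791 -0.1415  0.2457] f [-0.4  1.3  0.3] open -0.0 q7 1.83
total offset units [-2.132  2.596  0.144] turn units [0.0014 0.0053 0.0017] rows>= 4
```

Back over the knob; knob at y≈-0.0095, x≈0.582.

```bash
python3 -m crank '{"turn":[[0,0,0],[0,0,0],[0,0,0],[0,0,0],[0,0,0],[0,0,0],[0,0,0],[0,0,0],[0,0,0],[0,0,0]],"offset":[[-0.15,0.18,0],[-0.3,0.35,0],[-0.4,0.5,0],[-0.4,0.5,0],[-0.4,0.5,0],[-0.25,0.3,0],[-0.1,0.1,0],[0,0,0],[0,0,0],[0,0,0]],"hand":[1,1,1,0.5,0,0,0,0,0,0]}'; python3 plan.py .582 -.0095 .12 91; python3 - <<'E'
from bench import *
from h import *
for n in("top","scene"):
    c=capture(n);np.savez(n+"6.npz",**c)
t=load("top6.npz");s=load("scene6.npz")
a=cv2.resize(t["pixels"][140:270,250:350],(400,520),interpolation=3);b=cv2.resize(s["pixels"][150:280,230:360],(400,400),interpolation=3)
b=np.vstack([b,np.zeros((120,400,3),np.uint8)])
cv2.imwrite("pics/snap.png",np.hstack([a,b])[:,:,::-1])
E
```

```text
time: 27.0
eef_pos: [0.5759, -0.0117, 0.235]
eef_rot: [0.028, -3.134, -0.005]
contact_force: [0.2, 1.5, -0.3]
opening: 0.0848
t 27.0 pos [ 0.5759 -0.0117  0.235 ] f [ 0.2  1.5 -0.3] open 0.0848 q7 1.57
total offset units [-0.14   0.033  2.298] turn units [ 0.0018 -0.0037  0.0001] rows>= 3
```

View pics/snap.png

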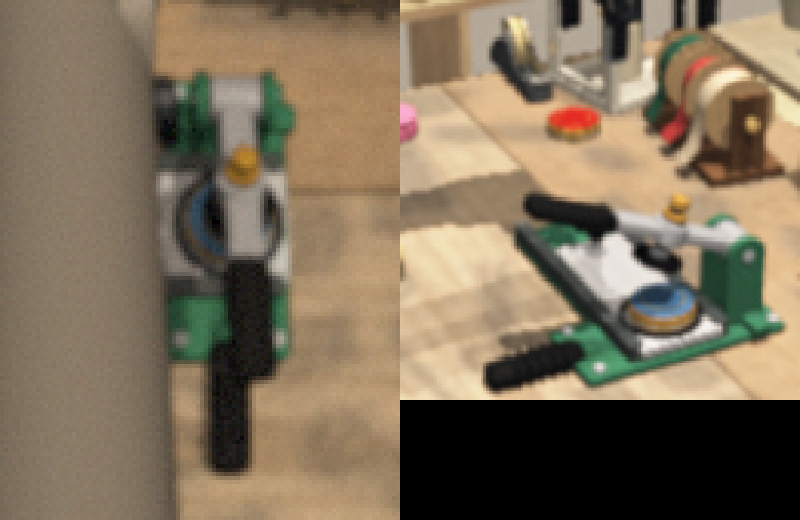

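The crop shows the cover sunk nearly flush in the case and the handle fully up. Down to the knob.

```bash
python3 -m crank '{"turn":[[0,0,0],[0,0,0],[0,0,0],[0,0,0],[0,0,0],[0,0,0],[0,0,0],[0,0,0],[0,0,0],[0,0,0],[0,0,0]],"offset":[[-0.07,0.02,0],[-0.05,0.01,0.2],[0,0,0.4],[0,0,0.5],[0,0,0.6],[0,0,0.6],[0,0,0.5],[0,0,0.4],[0,0,0.2],[0,0,0.05],[0,0,0]],"hand":[0,0,0,0,0,0,0,0,0,0,0]}'; python3 plan.py .582 -.0095 .037 91
```

```text
time: 28.2
eef_pos: [0.5826, -0.0132, 0.0548]
eef_rot: [0.018, -3.139, -0.004]
contact_force: [1.1, 0.2, 0.5]
opening: 0.0856
t 28.2 pos [ 0.5826 -0.0132  0.0548] f [1.1 0.2 0.5] open 0.0856 q7 1.59
total offset units [0.011 0.074 0.356] turn units [ 0.0014 -0.0013 -0.003 ] rows>= 1
```

```bash
python3 -m crank '{"turn":[[0,0,0],[0,0,0],[0,0,0],[0,0,0],[0,0,0],[0,0,0],[0,0,0],[0,0,0],[0,0,0],[0,0,0],[0,0,0],[0,0,0]],"offset":[[0,0.07,0.1],[0,0,0.15],[0,0,0.06],[0,0,0],[0,0,0],[0,0,0],[0,0,0],[0,0,0],[0,0,0],[0,0,0],[0,0,0],[0,0,0]],"hand":[0,0,0,0.3,0.5,0.7,0.85,1,1,1,1,1]}' 25; python3 plan.py .579 .11 .04 91
```

```text
time: 29.4
eef_pos: [0.5858, -0.0092, 0.0419]
eef_rot: [-0.018, 3.137, 0.005]
contact_force: [-0.0, -0.1, -0.4]
opening: 0.017
t 29.4 pos [ 0.5858 -0.0092  0.0419] f [-0.  -0.1 -0.4] open 0.017 q7 1.59
total offset units [0.109 2.386 0.045] turn units [ 0.0016  0.0025 -0.003 ] rows>= 3
```

```bash
python3 -m crank '{"turn":[[0,0,0],[0,0,0],[0,0,0],[0,0,0],[0,0,0],[0,0,0],[0,0,0],[0,0,0],[0,0,0],[0,0,0],[0,0,0],[0,0,0],[0,0,0],[0,0,0]],"offset":[[0,0.05,0],[0,0.1,0],[0,0.15,0],[0,0.2,0],[0,0.2,0],[0,0.2,0],[0,0.2,0],[0,0.2,0],[0,0.2,0],[0,0.2,0],[0,0.15,0],[0,0.1,0],[0,0.05,0],[0,0,0]],"hand":[1,1,1,1,1,1,1,1,1,1,1,1,1,1]}'; python3 plan.py .579 .1105 .04 91
```

```text
time: 30.8
eef_pos: [0.5856, 0.0997, 0.042]
eef_rot: [-0.021, 3.134, 0.003]
contact_force: [1.3, -1.3, -1.5]
opening: 0.0167
t 30.8 pos [0.5856 0.0997 0.042 ] f [ 1.3 -1.3 -1.5] open 0.0167 q7 1.4
total offset units [0.129 0.217 0.038] turn units [ 0.0009  0.0038 -0.0022] rows>= 1
```

```bash
python3 -m crank '{"turn":[[0,0,0],[0,0,0],[0,0,0],[0,0,0]],"offset":[[0,0.06,0],[0,0.06,0],[0,0.05,0],[0,0,0]],"hand":[1,1,1,1]}'; python3 -m crank '{"turn":[[0,0,0],[0,0,0],[0,0,0]],"offset":[[0,0.06,0],[0,0.06,0],[0,0.06,0]],"hand":[1,1,1]}'; python3 -m crank '{"turn":[[0,0,0]],"offset":[[0,0.08,0]],"hand":[1]}'
```

```text
time: 31.2
eef_pos: [0.5856, 0.1076, 0.042]
eef_rot: [-0.017, 3.134, 0.002]
contact_force: [0.9, -0.1, -0.6]
opening: 0.0169
time: 31.5
eef_pos: [0.5855, 0.1107, 0.0419]
eef_rot: [-0.013, 3.135, -0.01]
contact_force: [0.9, -7.5, 0.1]
opening: 0.017
time: 31.6
eef_pos: [0.5855, 0.1107, 0.0419]
eef_rot: [-0.01, 3.135, -0.017]
contact_force: [1.1, -8.9, 0.5]
opening: 0.0164
```

At the outer stop (119.9 mm of travel, -8.9 N). Relax, release, rise and retreat, then look.

```bash
python3 -m crank '{"turn":[[0,0,0],[0,0,0],[0,0,0],[0,0,0],[0,0,0],[0,0,0],[0,0,0],[0,0,0],[0,0,0],[0,0,0],[0,0,0],[0,0,0],[0,0,0],[0,0,0]],"offset":[[0,0,0],[0,0,0],[0,0,0],[0,0,0],[0,0,0],[0,0,-0.2],[0,0,-0.5],[0,0,-0.7],[0,0,-0.7],[0,0.4,-0.4],[0,0.6,0],[0,0.7,0],[0,0.4,0],[0,0,0]],"hand":[1,0,0,0,0,0,0,0,0,0,0,0,0,0]}'; python3 -m crank '{"turn":[[0,0,0],[0,0,0],[0,0,0],[0,0,0],[0,0,0]],"offset":[[0.3,0.5,0],[0.3,0.7,0],[0.3,0.7,0],[0.1,0.3,0],[0,0,0]],"hand":[0,0,0,0,0]}'; python3 - <<'E'
from bench import *
from fit import *
for n in("top","scene"):
    c=capture(n);np.savez(n+"7.npz",**c)
t=load("top7.npz");s=load("scene7.npz")
a=cv2.resize(t["pixels"][140:265,195:335],(400,357),interpolation=3);b=cv2.resize(s["pixels"][180:270,240:360],(400,300),interpolation=3);b=np.vstack([b,np.zeros((57,400,3),np.uint8)])
cv2.imwrite("pics/end.png",np.hstack([a,b])[:,:,::-1])
hsv=cv2.cvtColor(t["pixels"],cv2.COLOR_RGB2HSV);m=np.zeros(hsv.shape[:2],bool);m[175:215,240:290]=1
m&=(hsv[...,0]>95)&(hsv[...,0]<125)&(hsv[...,1]>90);ys,xs=np.nonzero(m);P=cloud(t)
print("cover",m.sum(),ray(t,(xs.mean(),ys.mean()),.0445) if m.any() else 0,np.median(P[m],0) if m.any() else 0)
g=gray(t);print("knob",best(knobcost,(.579,.11),t,g),"nest",best(nestcost,(.58,-.02),t,g))
Q=P[(abs(P[...,1]+.138)<.02)&(abs(P[...,0]-.46)<.01)&(P[...,2]>.1)];print("handle z at x.46",np.median(Q[:,2]) if len(Q) else None,len(Q))
t0=load("top0.npz");d=cv2.absdiff(gray(t0),gray(t));print("red/tape/gift change",d[145:168,147:170].mean(),d[255:290,203:240].mean(),d[210:235,388:412].mean())
E
```

```text
time: 33.0
eef_pos: [0.5838, 0.2234, 0.1788]
eef_rot: [-0.007, 3.133, -0.006]
contact_force: [0.3, 0.5, -0.9]
opening: 0.0854
time: 33.5
eef_pos: [0.535, 0.3279, 0.1797]
eef_rot: [0.007, 3.13, -0.014]
contact_force: [0.3, -0.4, -1.1]
opening: 0.0856
cover 134 [ 0.5813377  -0.01888404  0.0445    ] [ 0.58139622 -0.01964773  0.04603034]
knob (array([0.57760479, 0.10853181]), np.float64(-108.18897772341845)) nest (array([ 0.5812924 , -0.01992357]), np.float64(-53.95291320907655))
handle z at x.46 0.18004986390290478 90
red/tape/gift change 5.255198487712666 4.385328185328185 5.903333333333333
```

View pics/end.png

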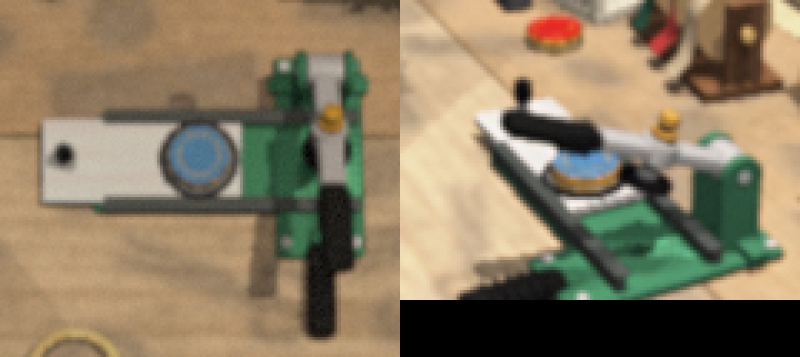

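The crop shows the closed mirror centred in the drawn-out nest. Its cover reads z≈0.046 against 0.0445 if home and 0.0505 if proud. The handle is up and the robot is clear, so I hand in.

```bash
python3 -c "
from bench import *
print(finish_job())"
```

```text
the job is handed in; nothing more can be done
None
```

The blue mirror is closed and lying in the drawn-out nest, and I handed the job in at about 33.6 s of the 72 s. `finish_job` reported no verdict.

**What I did**
- **Placing:** I centred the mirror with two crossed grips and lowered it into the nest. It first touched the rim, and after a 1.5 mm shift it seated at the expected height.
- **Slide home:** I pushed the knob 111.7 mm until the slide met its stop at 17 N.
- **Pressing:** The handle resisted up to 14.7 N, fell to about 4 N as the cover gave, then bottomed. I eased off at 16.4 N, below the 33 N that cracks the glass.
- **Slide out:** I let the handle spring up and drew the slide out 119.9 mm to its outer stop.

**Last checks**
- **Cover:** it read about 46 mm above the table, against 44.5 mm if home and 50.5 mm if still proud.
- **Mirror:** its centre is within about 1 mm of the fitted nest centre in the top view.
- **Handle:** the grip reads 0.180 m high, as at the start.
- **Other things on the table:** the red mirror, tape and gift look unmoved in the before-and-after pictures.

**Disagreements**
- The scene camera read up to about 1 cm off in y, so I relied on the top view and the contact forces.
- The nest-to-knob distance measured 128 mm in the top view instead of 130 mm.

I viewed 10 pictures.

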